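Test a push block's rubber sole on the pin hardness tester and put it where it belongs

ROBOT

A 6-joint arm with a two-finger parallel gripper is mounted at the origin on the work surface. World frame = base frame: x ahead of the robot, y to its left, z up, the work surface at z = 0. Lengths are in m, angles in rad, forces in N, time in s.
With the tool pointing down it reaches from about 0.3 to 0.75 m from the base axis. Payload 8.5 kg.
Tool frame: the origin (TCP) lies midway between the tips of the shut fingers; the grasp point (between the pads) lies 19 mm behind it (ctrl.pinch_z is the distance from the TCP to the grasp point, in m); z points along the fingers, y is the direction in which the jaws open and shut (so a half turn about z gives the same grasp; the last joint's range is limited). The gripper opens to 88 mm and grips with 3 to 60 N. Pads are 18 mm wide; open, the fingers measure 123 mm over their backs; the gripper's body (75 mm by 187 mm) begins 45 mm behind the grasp point.
Start: joints at [-1.472, 0.381, 1.297, -0, 1.464, -0.215], TCP at [0.17, -0.523, 0.239] pointing down, gripper open.
Joint ranges: [-3.11, 3.11], [-0.89, 2.33], [0.22, 2.48], [-1.42, 4.56], [0.17, 2.85], [-2.88, 2.88]. Speed limits (rad/s): [2.39, 2.39, 3.14, 3.14, 3.14, 3.14].

INTERFACE

Orientations are given as a rotation vector (axis times angle).
In Python, from station import ctrl gives the robot as it stands.
- The arm moves only by the tool drive_tool, never from a script. Its argument "series" is a list of rows, each an object of numbers: "dx", "dy", "dz": the shift along the tool's x, y, z in mm; "roll": the turn about the tool's z in rad; "grip": the finger opening in mm, from 0 to 88.1. In form: [{"dx": .., "dy": .., "dz": .., "roll": .., "grip": ..}, ...]. A call has 1 to 8 rows; each row is the pose to reach, as a shift and turn from the pose measured when the call began, along the tool's axes at that moment; what a row does not reach only later rows make up. A row lasts 1/10 s, in which the tool goes at most 50 mm and 8.59 degrees, less where a joint would pass 70% of its speed; a pose out of reach is approached as far as the arm can. A call with a gripper value outside its range is refused whole. The fingers move at their own pace and stop on an object; "squeeze" is the grip in N (left out, the last holds). Time passes only in rows, so rows that repeat a pose let the fingers close. It gives the time, the measured TCP pose, the force and the opening at its end, in the units of the state.
- ctrl.get_state(): the state, without advancing time (a new reading comes with each control period).
- ctrl.grab_frame(name): name is "side" or "top"; returns a dict with "color" (400x640x3 uint8, red, green, blue), "intrinsics" (3x3 intrinsics, pixels), "k1" (the pictures are not rectified: a ray, as slopes to the right and down, at radius r is drawn at 1 + k1 r^2 times it, then the intrinsics apply), "camera_from_world" (4x4, takes a point from world to camera coordinates). Camera axes: x right, y down, z forward; pixel columns grow to the right and rows downward; lengths in m; the calibration is good to about 2 mm. A picture is of the moment at which its call begins. There is no depth.
- ctrl.finish_job(): hands the job in, once; it reports no verdict.
The state is a dict: "clock": time; "qpos": joint angles; "joint_vel": joint speeds; "joint_torque": joint torques, N m; "tool_pos": TCP position; "tool_rot": TCP orientation; "wrist_force": force on the tool from outside, world axes, zero at the start; "wrist_torque": the same for the moment, N m; "gripper_width": finger opening in m.
Only numpy, scipy, OpenCV 4.12 (cv2) and the standard library are available. Lean on these libraries where they do the work, as an engineer would, in place of code of your own. Each camera call takes 0.05 s, during which the arm holds its last target.

TASK

Check whether the push block's rubber sole has gone hard: pick the block up by its handle, press the middle of the sole squarely down over the tester's sprung pin until it sits flush on the collar, and hold it there for a second with a firm push of about 15 N (never over 25 N), touching the tester with nothing but the sole. The tester's hand stays at the highest reading: if it has gone past the one long thick mark, the rubber is too hard, so put the block in the slatted crate; if it stops short of the mark, put it in the shallow tray. Leave the block flat on its sole inside, let go, and leave the other things on the table where they are.

Things in the scene. Friction and masses are not known exactly. Their poses are not given: they have to be found in the camera images.
- push_block: Loose push block, 120 (x) x 70 x 67 mm high, 0.2-0.45 kg, standing on its sole: plywood base and 12 mm black rubber sole, together 22 mm; on it, centred, a wooden bar handle 100 mm long (x), 26 mm thick (y), 22 to 67 mm above the underside. Origin: centre of the underside; z up. The spot to test is the middle 38 x 38 mm: the pin sinks 1.5 to 9.5 mm into it, unseen, different each run
- tester: Pin hardness tester, screwed to the table: grey base plate 110 (x) x 220 (y) x 18 mm. Origin: centre of its underside; z up. On its -y half stands a round steel collar, 60 mm in diameter, with the sprung pin in its middle; on its +y half a round dial facing up, 106 mm in diameter
- pin_axis (a point): Point on the pin's axis, 55 mm from the tester's origin towards its -y, 45 mm above the table. The collar's flat top is screwed to anywhere from 38 to 52 mm up, unknown, different each run; it gives 1 mm per 15 N. The pin, 7 mm across, stands 12 mm proud of it and gives against a spring (1 N preload, then 0.4 N per mm, at most 6 N)
- dial_mid (a point): Centre of the dial's white face, 55 mm from the tester's origin towards its +y, 30 mm above the table
- pointer (a joint): Angle of the dial's black hand (34 mm long), rad: 0 along the tester's -x, growing clockwise from above, 0.25 per mm the pin is pushed down; it stays at the highest reading. Fine marks every 0.25 from 0 to 3; the one long thick mark is at 1.75. With the block flush it shows about 3.0 less 0.25 per mm that the pin sinks into the rubber
- tray: Shallow plywood tray, 140 mm (x) x 200 mm (y), 22 mm high, walls 6 mm, floor about 6 mm, fixed to the table. Origin: centre of its underside; z up. For a block that is still soft
- crate: Deeper slatted wooden crate, 140 mm (x) x 200 mm (y), 58 mm high, walls 8 mm, floor about 8 mm, fixed to the table. Origin: centre of its underside; z up. For a block that has gone hard. Tray and crate swap places from run to run
- offcuts: Bystander: pile of four short boards, 85 x 130 mm, 50 mm high. Origin: centre of underside
- glue: Bystander: glue bottle, 60 mm in diameter, 160 mm high. Origin: centre of underside
- wrench: Bystander: wrench lying flat. Origin: its underside
- brush: Bystander: bench brush lying flat. Origin: its underside
- pencil: Bystander: flat carpenter's pencil 160 x 10 x 8 mm, lying. Origin: centre of underside
- cutter: Bystander: router cutter standing on its head, 34 mm in diameter, 52 mm high. Origin: centre of underside
- tape: Bystander: roll of masking tape lying flat, 84 mm in diameter, 24 mm high. Origin: centre of underside
Mind the look-alikes: they are no part of the job. Leave any blue, green or red look-alike of the push_block alone.

How it is judged:
By the outcome, as a careful person would: the job done as asked, in the order asked, and still so for the second after the job is handed in, with the robot touching nothing.
It also fails if it takes over 58 s, if anything falls off the work surface, if the arm or the gripper's body presses on something with over 40 N, if the wrist force passes 120 N, or if a joint passes its speed limit or range.

## Working session

There is one attempt and no reset: what is moved stays moved. The work goes in short steps, Python scripts to look and compute and a tool call to move; the robot and the scene stay as the last step left them, time stands still between calls to the robot, and variables do not carry over. Pictures are saved under pics/ and viewed, and the job is handed in when it is done.

Besides the shell and the picture viewer there is one more tool, called by a JSON object that holds its "method" and its "body", one argument or row to a line. drive_tool: Moves the arm, as the interface text tells. Its arguments: {"type":"object","properties":{"series":{"type":"array","items":{"type":"object","properties":{"dx":{"type":"number"},"dy":{"type":"number"},"dz":{"type":"number"},"roll":{"type":"number"},"grip":{"type":"number"}}}},"squeeze":{"type":"number"}},"required":["series"]}

```bash
mkdir -p pics; ls; cat > h.py <<'E'
import numpy as np, cv2
from station import ctrl
def grab(n,tag):
    f=ctrl.grab_frame(n); cv2.imwrite(f'pics/{tag}.png',f['color'][:,:,::-1]); np.savez(f'pics/{tag}.npz',c=f['color'],K=f['intrinsics'],k1=f['k1'],T=f['camera_from_world']); return f
def load(tag):
    d=np.load(f'pics/{tag}.npz'); return dict(color=d['c'],intrinsics=d['K'],k1=float(d['k1']),camera_from_world=d['T'])
def ray(f,u,v):
    K=np.array(f['intrinsics']);p=cv2.undistortPoints(np.array([[[u,v]]],float),K,np.array([f['k1'],0,0,0,0.]))[0,0]
    T=np.array(f['camera_from_world']);R=T[:3,:3];return -R.T@T[:3,3],R.T@np.array([p[0],p[1],1])
def onz(f,u,v,z):
    o,d=ray(f,u,v);return o+d*(z-o[2])/d[2]
def tri(f,p,g,q):
    a,d=ray(f,*p);b,e=ray(g,*q)
    s=np.linalg.lstsq(np.c_[d,-e],b-a,rcond=None)[0];P=a+d*s[0];Q=b+e*s[1];return (P+Q)/2,np.linalg.norm(P-Q)
def proj(f,P):
    T=np.array(f['camera_from_world']);c=T[:3,:3]@np.array(P)+T[:3,3]
    return cv2.projectPoints(c.reshape(1,1,3),np.zeros(3),np.zeros(3),np.array(f['intrinsics']),np.array([f['k1'],0,0,0,0.]))[0].ravel()
E
python3 - <<'E'
from h import *
for n in('side','top'):
    f=grab(n,n+'0');print(n,f['intrinsics'],f['k1'],np.round(f['camera_from_world'],3))
s=ctrl.get_state()
for k in s:print(k,np.round(s[k],4))
print(ctrl.pinch_z)
E
```

```text
pics
side [[461.61943812   0.         318.30484918]
 [  0.         461.61943812 202.56509333]
 [  0.           0.           1.        ]] -0.11645226936457788 [[ 0.665 -0.747 -0.005 -0.405]
 [-0.499 -0.439 -0.747  0.217]
 [ 0.556  0.499 -0.665  1.071]
 [ 0.     0.     0.     1.   ]]
top [[410.29005694   0.         318.6307801 ]
 [  0.         410.29005694 198.02001112]
 [  0.           0.           1.        ]] 0.01460296744731736 [[ 0.023 -1.    -0.004 -0.128]
 [-0.994 -0.023 -0.109  0.462]
 [ 0.109  0.007 -0.994  1.122]
 [ 0.     0.     0.     1.   ]]
clock 0.1
qpos [-1.4723  0.3811  1.2981  0.      1.4636 -0.2153]
joint_vel [-0.0001 -0.0017 -0.0017  0.0005 -0.001   0.0013]
joint_torque [ 3.20000e-03 -4.38654e+01 -2.24911e+01  7.14000e-02  3.42000e-02
 -1.00000e-04]
tool_pos [ 0.1698 -0.5229  0.2382]
tool_rot [-3.1017e+00 -4.9070e-01 -1.0000e-04]
wrist_force [ 0.9692  0.3022 -0.4884]
wrist_torque [ 0.0411  0.0046 -0.0192]
gripper_width 0.0883
0.0187
```

```bash
sleep 1
```

```text
(no output)
```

View pics/side0.png

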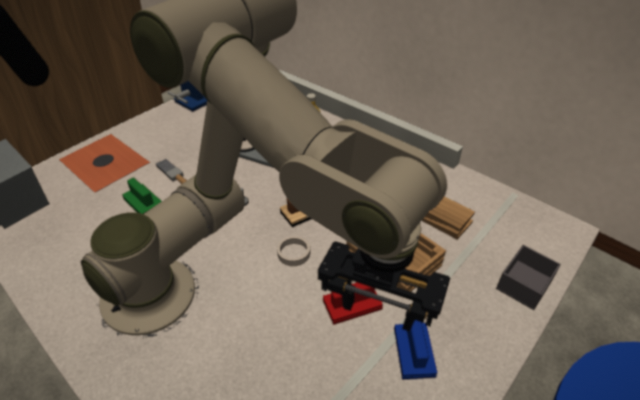

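View pics/top0.png

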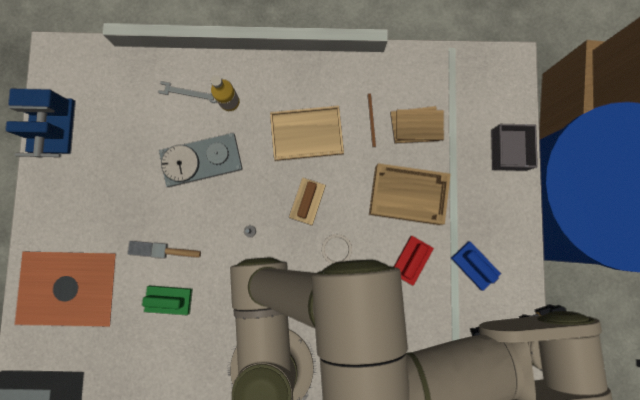

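```bash
python3 - <<'E'
from h import *
a=cv2.imread('pics/top0.png');cv2.imwrite('pics/t0a.png',cv2.resize(a[90:260,140:300],None,fx=3.5,fy=3.5,interpolation=cv2.INTER_CUBIC)); cv2.imwrite('pics/t0b.png',cv2.resize(a[90:250,260:460],None,fx=3.5,fy=3.5,interpolation=cv2.INTER_CUBIC))
f=load('top0')
for n,u,v,z in [('block',307,201,.067),('collar',217,153,.045),('dial',180,162,.03),('tray',307,132,.02),('crate',410,194,.05),('glue',222,91,.16)]:print(n,onz(f,u,v,z))
E
```

```text
block [ 0.4518333  -0.08656253  0.067     ]
collar [0.58248384 0.16798603 0.045     ]
dial [0.55757133 0.27447401 0.03      ]
tray [ 0.65483652 -0.07969051  0.02      ]
crate [ 0.4792586  -0.36704511  0.05      ]
glue [0.71779837 0.13311109 0.16      ]
```

```bash
sleep 1
```

```text
(no output)
```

View pics/t0a.png

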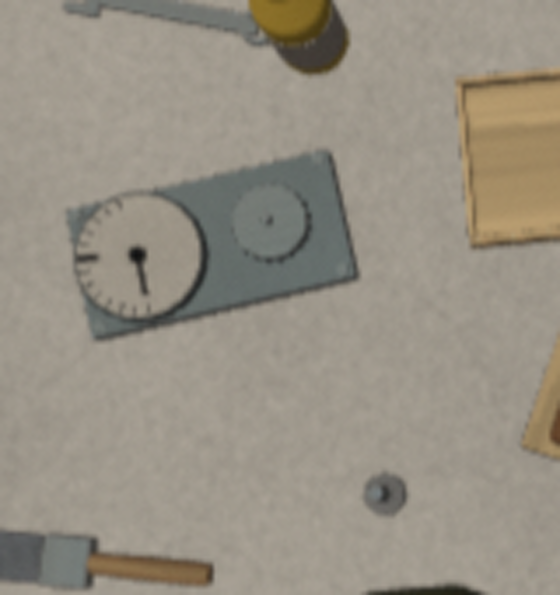

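View pics/t0b.png

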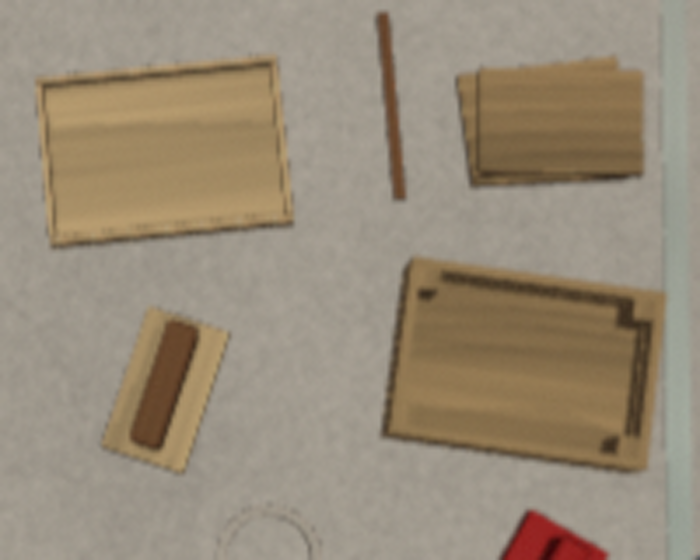

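The start pictures show these, by pixel in the top view:
- The plain wooden block is at (307,201).
- The tester is at left, with its dial at (180,162) and collar at (217,153). The hand points down along -x, so it reads about 0.
- The tray is at (307,132) and the crate at (410,194).

The arm hides the block in the side view, so I'll swing it out of the way first.

{"method": "drive_tool", "body": {
  "series": [
    {"dx": 436,"dy": -534,"dz": -10,"roll": 0.58},
    {"dx": 436,"dy": -534,"dz": -10,"roll": 0.58},
    {"dx": 436,"dy": -534,"dz": -10,"roll": 0.58},
    {"dx": 436,"dy": -534,"dz": -10,"roll": 0.58},
    {"dx": 436,"dy": -534,"dz": -10,"roll": 0.58},
    {"dx": 436,"dy": -534,"dz": -10,"roll": 0.58},
    {"dx": 436,"dy": -534,"dz": -10,"roll": 0.58},
    {"dx": 436,"dy": -534,"dz": -10,"roll": 0.58}
  ]
}}

```text
$.series[0]: bad value
```

{"method": "drive_tool", "body": {
  "series": [
    {"dx": 31,"dy": -38,"dz": -1,"roll": 0.04,"grip": 88},
    {"dx": 62,"dy": -76,"dz": -2,"roll": 0.08,"grip": 88},
    {"dx": 93,"dy": -114,"dz": -3,"roll": 0.12,"grip": 88},
    {"dx": 124,"dy": -153,"dz": -4,"roll": 0.17,"grip": 88},
    {"dx": 156,"dy": -191,"dz": -5,"roll": 0.21,"grip": 88},
    {"dx": 187,"dy": -229,"dz": -6,"roll": 0.25,"grip": 88},
    {"dx": 218,"dy": -267,"dz": -7,"roll": 0.29,"grip": 88},
    {"dx": 249,"dy": -305,"dz": -8,"roll": 0.33,"grip": 88}
  ]
}}

```text
clock: 0.9
tool_pos: [0.3125, -0.154, 0.2467]
tool_rot: [-3.14, 0.029, -0.0]
wrist_force: [0.9, -1.1, -0.5]
gripper_width: 0.0876
```

{"method": "drive_tool", "body": {
  "series": [
    {"dx": 17,"dy": -45,"dz": 0,"roll": 0.04,"grip": 88},
    {"dx": 34,"dy": -90,"dz": 0,"roll": 0.08,"grip": 88},
    {"dx": 51,"dy": -135,"dz": 0,"roll": 0.12,"grip": 88},
    {"dx": 68,"dy": -180,"dz": 0,"roll": 0.16,"grip": 88},
    {"dx": 85,"dy": -225,"dz": 0,"roll": 0.2,"grip": 88},
    {"dx": 100,"dy": -270,"dz": 0,"roll": 0.24,"grip": 88}
  ]
}}

```text
clock: 1.5
tool_pos: [0.4178, 0.1163, 0.2469]
tool_rot: [-3.114, 0.407, 0.0]
wrist_force: [0.8, -0.7, 0.7]
gripper_width: 0.0879
```

```bash
python3 - <<'E'
from h import *
for n in('side','top'):
    f=grab(n,n+'1')
s=ctrl.get_state();print(s['clock'],s['tool_pos'],s['tool_rot'],s['wrist_force'])
a=cv2.imread('pics/side1.png');cv2.imwrite('pics/s1a.png',cv2.resize(a[100:300,200:480],None,fx=2.8,fy=2.8,interpolation=cv2.INTER_CUBIC))
a=cv2.imread('pics/top1.png');cv2.imwrite('pics/t1a.png',cv2.resize(a[100:260,140:460],None,fx=2.5,fy=2.5,interpolation=cv2.INTER_CUBIC))
E
```

```text
1.6 [0.41795505 0.11835328 0.24655077] [-3.11430202e+00  3.96411328e-01  1.24042129e-03] [-0.35616878 -0.44034435 -0.29919554]
```

```bash
sleep 1
```

```text
(no output)
```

View pics/s1a.png

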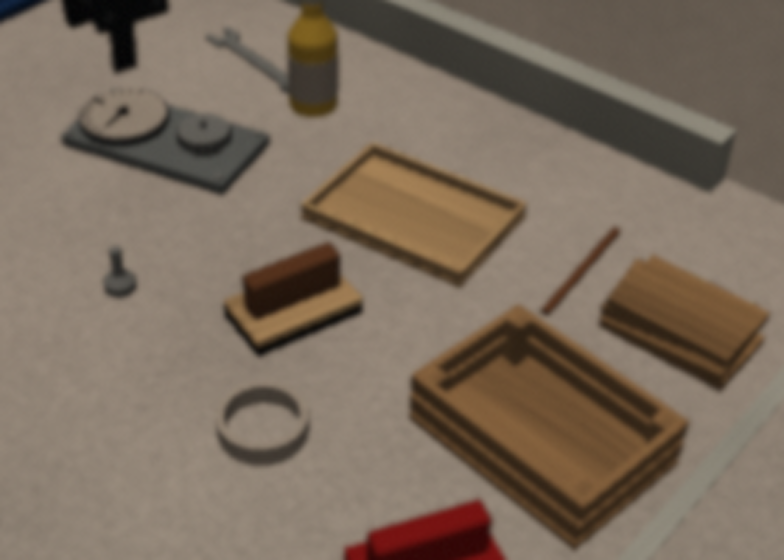

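View pics/t1a.png

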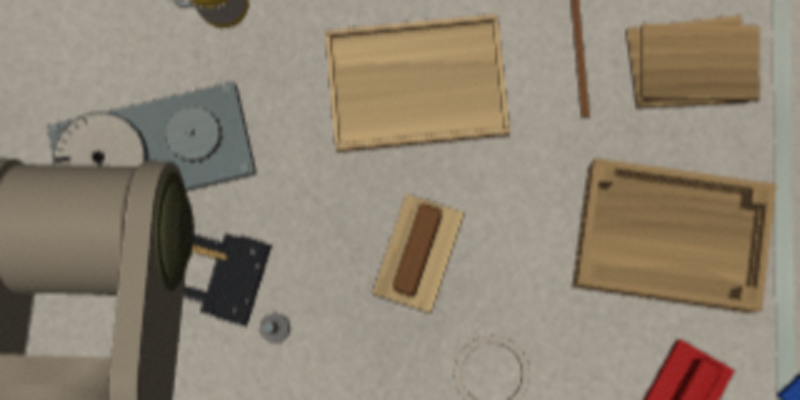

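```bash
python3 - <<'E'
from h import *
a=cv2.imread('pics/side1.png');
b=cv2.resize(a[180:228,275:335],None,fx=10,fy=10,interpolation=cv2.INTER_CUBIC);cv2.imwrite('pics/z1.png',b)
b=cv2.resize(a[125:170,220:300],None,fx=10,fy=10,interpolation=cv2.INTER_CUBIC);cv2.imwrite('pics/z2.png',b)
a=cv2.imread('pics/top0.png');
b=cv2.resize(a[130:190,155:245],None,fx=8,fy=8,interpolation=cv2.INTER_CUBIC);cv2.imwrite('pics/z3.png',b)
b=cv2.resize(a[175:227,280:335],None,fx=10,fy=10,interpolation=cv2.INTER_CUBIC);cv2.imwrite('pics/z4.png',b)
f=load('top0');c=f['color'].astype(int)
# block masks
roi=np.zeros(c.shape[:2],bool);roi[175:227,280:335]=1
dark=roi&(c[:,:,0]<115)&(c[:,:,0]-c[:,:,2]>25)
wood=roi&(c[:,:,0]-c[:,:,2]>25)
for n,m,z in(('handle',dark,.067),('base',wood,.022)):
    cs=cv2.findContours(m.astype(np.uint8),0,1)[0];k=max(cs,key=cv2.contourArea)
    P=np.array([onz(f,*p[0],z)[:2] for p in k],np.float32)
    r=cv2.minAreaRect(P*1000);print(n,cv2.contourArea(k),np.round(r[0],1),np.round(r[1],1),r[2]); mo=cv2.moments(m.astype(np.uint8),True);print(mo['m10']/mo['m00'],mo['m01']/mo['m00'])
    print(np.round(cv2.boxPoints(cv2.minAreaRect(k)),1).tolist())
E
```

```text
handle 329.5 [455.5 -85.5] [ 26.5 100.1] 73.2276382446289
306.6209677419355 199.7284946236559
[[296.1000061035156, 215.6999969482422], [307.79998779296875, 180.60000610351562], [317.1000061035156, 183.6999969482422], [305.3999938964844, 218.8000030517578]]
base 1042.5 [457.3 -84.9] [ 71.8 122. ] 72.92391967773438
306.873417721519 200.86075949367088
[[287.8999938964844, 217.3000030517578], [301.6000061035156, 176.1999969482422], [325.8999938964844, 184.3000030517578], [312.20001220703125, 225.39999389648438]]
```

```bash
sleep 1
```

```text
(no output)
```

View pics/z1.png

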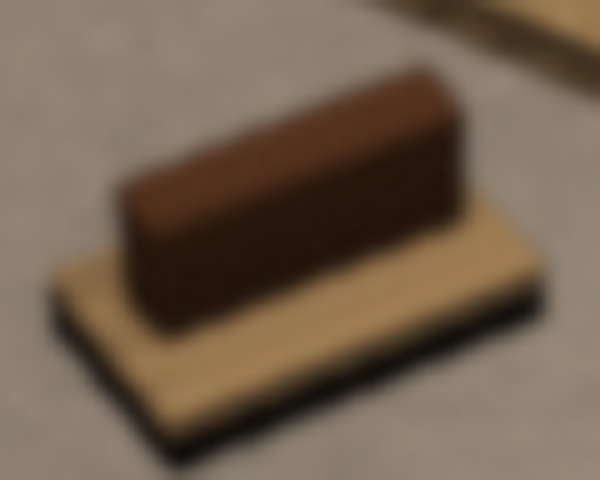

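View pics/z2.png

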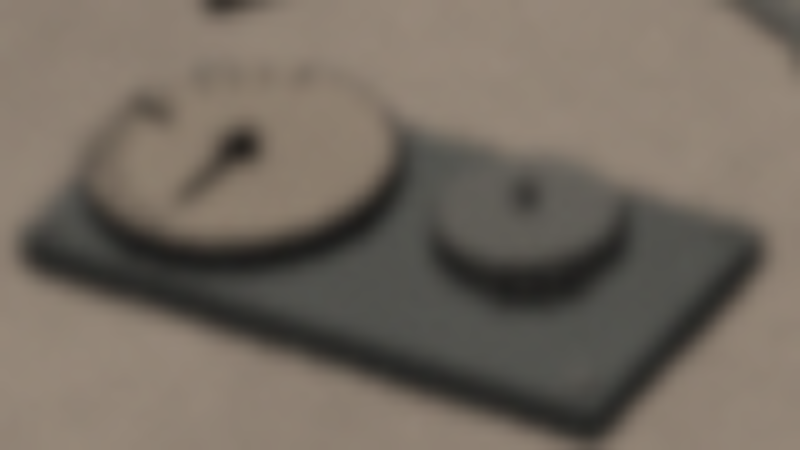

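View pics/z3.png

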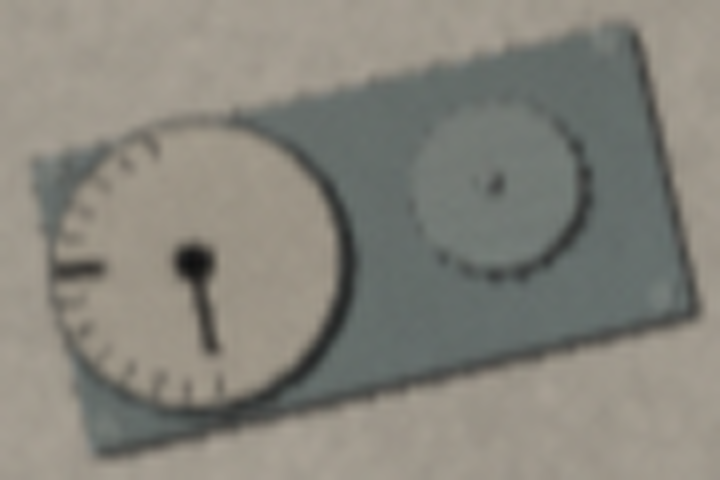

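View pics/z4.png

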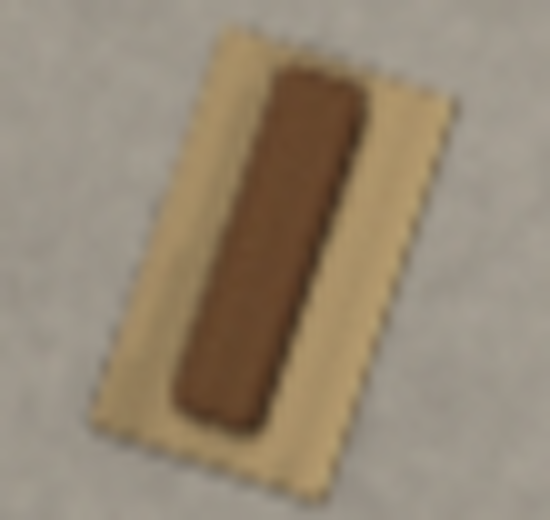

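```bash
python3 - <<'E'
from h import *
t=load('top0');s=load('side1');t1=load('top1')
def px(X,Y,sc,ou,ov):return ((X+.5)/sc-.5+ou,(Y+.5)/sc-.5+ov)
z4=lambda X,Y:px(X,Y,10,280,175)
z1=lambda X,Y:px(X,Y,10,275,180)
z3=lambda X,Y:px(X,Y,8,155,130)
z2=lambda X,Y:px(X,Y,10,220,125)
def T(n,a,b):P,e=tri(t,a,s,b);print(n,np.round(P*1000,1),'gap',round(e*1000,1))
T('handle ctr',z4(268,250),z1(295,150))
T('h far L',z4(275,68),z1(428,65));T('h far R',z4(366,85),z1(465,108));T('h near L',z4(172,410),z1(122,190));T('h near R',z4(262,434),z1(165,237))
T('base L',z4(90,426),z1(52,285));T('base front',z4(322,502),z1(172,430));T('base R',z4(458,98),z1(545,270))
T('collar',z3(497,187),z2(531,212));T('pin',z3(490,182),z2(527,180));T('dial',z3(200,263),z2(243,148))
T('plate R',z3(632,22),z2(762,240));T('plate front',z3(697,312),z2(600,430));T('plate L',z3(98,450),z2(25,245))
for n,f in(('t',t),('s',s)):
  print(n,[np.round(proj(f,(P)),1) for P in([.583,.168,.04],[.583,.168,.05])])
# tester plate
c=t['color'].astype(int)
roi=np.zeros(c.shape[:2],bool);roi[128:192,150:250]=1
m=roi&(c[:,:,2]-c[:,:,0]>2)
face=roi&~m
k=max(cv2.findContours(m.astype(np.uint8),0,1)[0],key=cv2.contourArea)
P=np.array([onz(t,*p[0],.018)[:2] for p in cv2.convexHull(k)],np.float32);r=cv2.minAreaRect(P*1000);print('plate',r)
# tray, crate
for n,(u0,v0,u1,v1),z in(('tray',(265,100,350,165),.022),('crate',(362,158,455,228),.058)):
    roi=np.zeros(c.shape[:2],bool);roi[v0:v1,u0:u1]=1
    m=(roi&(c[:,:,0]-c[:,:,2]>22)).astype(np.uint8)
    k=max(cv2.findContours(m,0,1)[0],key=cv2.contourArea)
    P=np.array([onz(t,*p[0],z)[:2] for p in cv2.convexHull(k)],np.float32);print(n,cv2.minAreaRect(P*1000))
E
```

```text
handle ctr [456.4 -85.   64.2] gap 1.0
h far L [507.  -86.2  62.8] gap 3.2
h far R [ 500.6 -109.1   64.7] gap 2.5
h near L [413.2 -60.9  64.3] gap 2.9
h near R [406.6 -84.8  66.2] gap 1.1
base L [410.6 -34.5  16.1] gap 0.8
base front [ 390.7 -100.1   17. ] gap 0.6
base R [ 504.5 -134.7   18. ] gap 2.0
collar [583.7 169.8  40.8] gap 0.5
pin [582.5 168.9  54. ] gap 0.3
dial [555.2 274.8  33.6] gap 1.2
plate R [650.6 132.6  12. ] gap 2.0
plate front [547.  104.6   8.1] gap 0.6
plate L [491.7 314.7  10.6] gap 0.3
t [array([217.5, 153.2]), array([216.6, 152.4])]
s [array([272.8, 146.3]), array([272.6, 143.7])]
plate ((577.8096923828125, 189.744140625), (105.42964935302734, 146.45323181152344), 14.665688514709473)
tray ((652.7147216796875, -78.11660766601562), (147.649169921875, 204.3003387451172), 6.911999702453613)
crate ((479.1196594238281, -364.57281494140625), (209.58717346191406, 149.07461547851562), 82.9306411743164)
```

{"method": "drive_tool", "body": {
  "series": [
    {"dx": 16,"dy": 34,"dz": 15,"roll": 0.01,"grip": 88},
    {"dx": 32,"dy": 68,"dz": 30,"roll": 0.02,"grip": 88},
    {"dx": 48,"dy": 102,"dz": 50,"roll": 0.03,"grip": 88},
    {"dx": 64,"dy": 136,"dz": 70,"roll": 0.044,"grip": 88},
    {"dx": 78,"dy": 166,"dz": 90,"roll": 0.044,"grip": 88},
    {"dx": 88,"dy": 188,"dz": 105,"roll": 0.044,"grip": 88},
    {"dx": 88,"dy": 188,"dz": 110,"roll": 0.044,"grip": 88},
    {"dx": 88,"dy": 188,"dz": 110,"roll": 0.044,"grip": 88}
  ]
}}

```text
clock: 2.4
tool_pos: [0.4552, -0.0856, 0.1355]
tool_rot: [-3.104, 0.467, 0.005]
wrist_force: [0.3, -0.4, 1.1]
gripper_width: 0.0885
```

```bash
cat >> h.py <<'E'
def to(x,y,z,yaw):
    from scipy.spatial.transform import Rotation as Ro
    s=ctrl.get_state();R=Ro.from_rotvec(s['tool_rot']).as_matrix();p=np.array(s['tool_pos'])
    d=R.T@(np.array([x,y,z])-p)*1000; yw=np.arctan2(R[1,0],R[0,0]); r=-(np.deg2rad(yaw)-yw); r=(r+np.pi)%(2*np.pi)-np.pi
    print('clock',s['clock'],'pos',np.round(p*1000,1),'yaw',round(np.degrees(yw),2),'tilt',round(np.degrees(np.arccos(-R[2,2])),2),'F',np.round(s['wrist_force'],1),'M',np.round(s['wrist_torque'],2),'w',round(s['gripper_width']*1000,1),'q',np.round(s['qpos'],2));print('need dx dy dz',np.round(d,1),'roll',round(r,3))
E
python3 - <<'E'
from h import *
to(.456,-.0855,.030,-17)
f=grab('side','side2')
a=cv2.imread('pics/side2.png');cv2.imwrite('pics/s2a.png',cv2.resize(a[140:260,230:380],None,fx=5,fy=5,interpolation=cv2.INTER_CUBIC))
E
```

```text
clock 2.4 pos [455.2 -85.6 135.5] yaw -17.11 tilt 0.23 F [ 0.3 -0.4  1.1] M [ 0.09 -0.01 -0.03] w 88.5 q [-0.44  0.35  1.69  0.    1.11  1.43]
need dx dy dz [  1.1  -0.  105.5] roll -0.002
```

```bash
sleep 1
```

```text
(no output)
```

View pics/s2a.png

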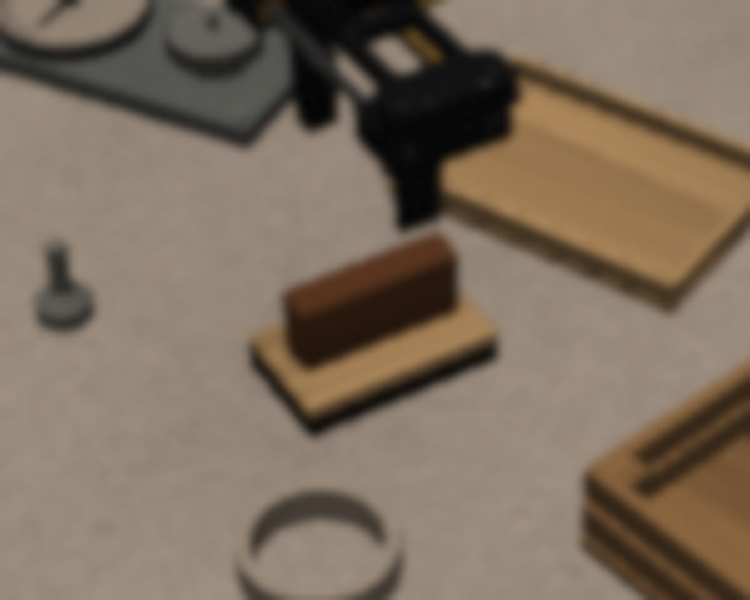

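The jaws straddle the handle (at about (370,300) in this crop), so I'll go down and close.

{"method": "drive_tool", "body": {
  "series": [
    {"dx": 1,"dy": 0,"dz": 35,"roll": 0,"grip": 88},
    {"dx": 1,"dy": 0,"dz": 70,"roll": 0,"grip": 88},
    {"dx": 1,"dy": 0,"dz": 95,"roll": 0,"grip": 88},
    {"dx": 1,"dy": 0,"dz": 104,"roll": 0,"grip": 80},
    {"dx": 1,"dy": 0,"dz": 104,"roll": 0,"grip": 60},
    {"dx": 1,"dy": 0,"dz": 104,"roll": 0,"grip": 45},
    {"dx": 1,"dy": 0,"dz": 104,"roll": 0,"grip": 30},
    {"dx": 1,"dy": 0,"dz": 104,"roll": 0,"grip": 15}
  ],
  "squeeze": 45
}}

```text
clock: 3.25
tool_pos: [0.4568, -0.0852, 0.0332]
tool_rot: [-3.105, 0.465, -0.001]
wrist_force: [1.0, 0.5, 0.5]
gripper_width: 0.0501
```

{"method": "drive_tool", "body": {
  "series": [
    {"dx": 0,"dy": 0,"dz": 0,"roll": 0,"grip": 10},
    {"dx": 0,"dy": 0,"dz": 0,"roll": 0,"grip": 5},
    {"dx": 0,"dy": 0,"dz": 0,"roll": 0,"grip": 5}
  ],
  "squeeze": 45
}}

```text
clock: 3.55
tool_pos: [0.4568, -0.0851, 0.0334]
tool_rot: [-3.105, 0.465, -0.001]
wrist_force: [2.2, 3.7, 2.2]
gripper_width: 0.0261
```

{"method": "drive_tool", "body": {
  "series": [
    {"dx": 0,"dy": 0,"dz": 0,"roll": 0,"grip": 5},
    {"dx": 0,"dy": 0,"dz": -15,"roll": 0,"grip": 5},
    {"dx": 0,"dy": 0,"dz": -45,"roll": 0,"grip": 5},
    {"dx": 0,"dy": 0,"dz": -80,"roll": 0,"grip": 5},
    {"dx": 0,"dy": 0,"dz": -110,"roll": 0,"grip": 5},
    {"dx": 0,"dy": 0,"dz": -120,"roll": 0,"grip": 5},
    {"dx": 0,"dy": 0,"dz": -120,"roll": 0,"grip": 5}
  ],
  "squeeze": 45
}}

```text
clock: 4.25
tool_pos: [0.4568, -0.0854, 0.1536]
tool_rot: [-3.105, 0.465, -0.003]
wrist_force: [0.0, -0.0, -5.5]
gripper_width: 0.0257
```

```bash
python3 - <<'E'
from h import *
f=grab('side','side3');g=grab('top','top3')
a=cv2.imread('pics/side3.png');cv2.imwrite('pics/s3a.png',cv2.resize(a[80:240,200:380],None,fx=3.7,fy=3.7,interpolation=cv2.INTER_CUBIC))
to(.583,.1685,.154,13)
E
```

```text
clock 4.35 pos [456.  -85.1 151.8] yaw -17.04 tilt 0.2 F [-0.2  0.3 -4.4] M [-0.    0.04 -0.01] w 25.5 q [-0.44  0.32  1.67  0.    1.15  1.43]
need dx dy dz [  47.1 -279.7   -1.6] roll -0.524
```

```bash
sleep 1
```

```text
(no output)
```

View pics/s3a.png

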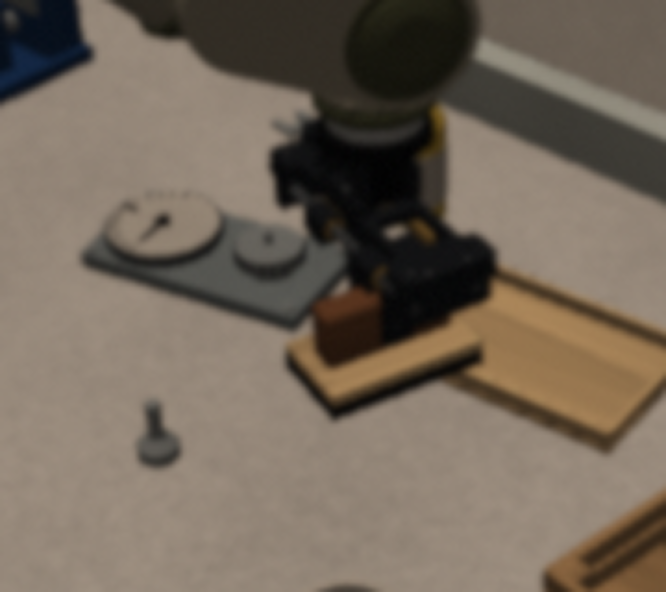

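The block is held level at (385,345) in the crop. Next I'll carry it over the pin.

{"method": "drive_tool", "body": {
  "series": [
    {"dx": 6,"dy": -38,"dz": -2,"roll": -0.08,"grip": 5},
    {"dx": 12,"dy": -76,"dz": -2,"roll": -0.16,"grip": 5},
    {"dx": 19,"dy": -114,"dz": -2,"roll": -0.24,"grip": 5},
    {"dx": 26,"dy": -152,"dz": -2,"roll": -0.32,"grip": 5},
    {"dx": 33,"dy": -190,"dz": -2,"roll": -0.4,"grip": 5},
    {"dx": 39,"dy": -228,"dz": -2,"roll": -0.48,"grip": 5},
    {"dx": 44,"dy": -262,"dz": -2,"roll": -0.524,"grip": 5},
    {"dx": 47,"dy": -280,"dz": -2,"roll": -0.524,"grip": 5}
  ],
  "squeeze": 45
}}

```text
clock: 5.15
tool_pos: [0.5829, 0.1712, 0.1516]
tool_rot: [-3.117, -0.36, 0.008]
wrist_force: [-0.2, 0.5, -3.9]
gripper_width: 0.0254
```

{"method": "drive_tool", "body": {
  "series": [
    {"dx": 0,"dy": 0,"dz": 0,"roll": 0,"grip": 5},
    {"dx": 0,"dy": 0,"dz": 0,"roll": 0,"grip": 5}
  ],
  "squeeze": 45
}}

```text
clock: 5.35
tool_pos: [0.582, 0.1712, 0.1491]
tool_rot: [-3.117, -0.36, 0.015]
wrist_force: [-0.0, 0.0, -4.4]
gripper_width: 0.0255
```

```bash
python3 - <<'E'
from h import *
f=grab('side','side4');g=grab('top','top4')
a=cv2.imread('pics/side4.png');cv2.imwrite('pics/s4a.png',cv2.resize(a[90:190,200:330],None,fx=5,fy=5,interpolation=cv2.INTER_CUBIC))
a=cv2.imread('pics/top4.png');cv2.imwrite('pics/t4a.png',cv2.resize(a[60:220,140:340],None,fx=3.5,fy=3.5,interpolation=cv2.INTER_CUBIC))
to(.583,.1685,.100,13)
E
```

```text
clock 5.45 pos [582.3 170.3 150.4] yaw 13.11 tilt 0.48 F [ 0.3  0.8 -4.3] M [-0.02 -0.09 -0.04] w 25.7 q [0.09 0.55 1.27 0.   1.33 1.43]
need dx dy dz [ 0.6  2.2 50.4] roll 0.002
```

```bash
sleep 1
```

```text
(no output)
```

View pics/s4a.png

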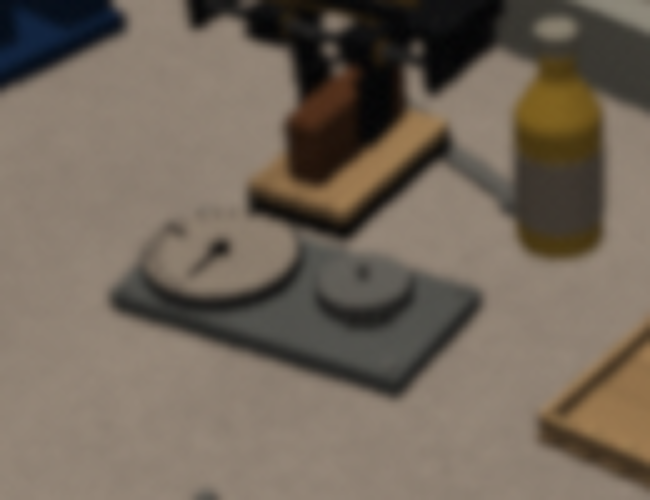

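View pics/t4a.png

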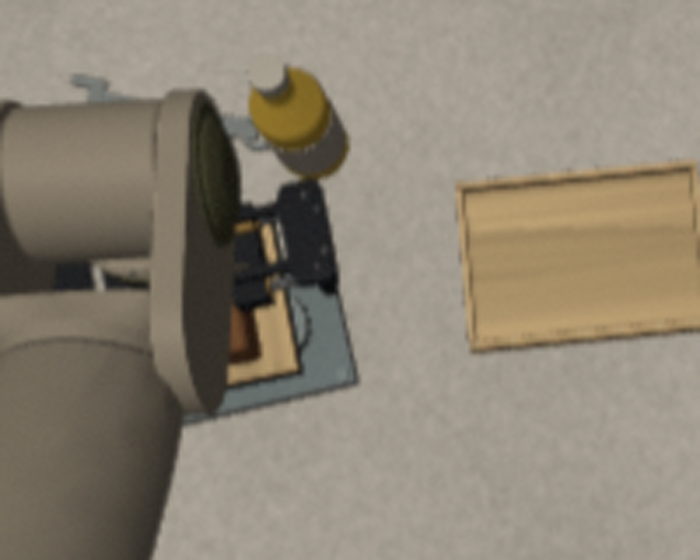

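The block sits above the collar and the hand still reads 0. The TCP readings jitter by about 1 mm, so I'll go down in stages and watch the force.

{"method": "drive_tool", "body": {
  "series": [
    {"dx": 1,"dy": 2,"dz": 20,"roll": 0,"grip": 5},
    {"dx": 1,"dy": 2,"dz": 38,"roll": 0,"grip": 5},
    {"dx": 1,"dy": 2,"dz": 48,"roll": 0,"grip": 5},
    {"dx": 1,"dy": 2,"dz": 50,"roll": 0,"grip": 5},
    {"dx": 1,"dy": 2,"dz": 50,"roll": 0,"grip": 5}
  ],
  "squeeze": 50
}}

```text
clock: 5.95
tool_pos: [0.5835, 0.1684, 0.1007]
tool_rot: [-3.118, -0.357, 0.011]
wrist_force: [-0.6, 0.9, -4.3]
gripper_width: 0.0257
```

{"method": "drive_tool", "body": {
  "series": [
    {"dx": 0,"dy": 0,"dz": 0,"roll": 0,"grip": 5}
  ]
}}

```text
clock: 6.05
tool_pos: [0.5839, 0.1683, 0.1016]
tool_rot: [-3.118, -0.357, 0.009]
wrist_force: [-0.2, 0.2, -3.7]
gripper_width: 0.0258
```

{"method": "drive_tool", "body": {
  "series": [
    {"dx": 0,"dy": 0,"dz": 0,"roll": 0,"grip": 5}
  ]
}}

```text
clock: 6.15
tool_pos: [0.5842, 0.1682, 0.1024]
tool_rot: [-3.118, -0.357, 0.007]
wrist_force: [-0.0, -1.1, -4.6]
gripper_width: 0.0259
```

```bash
python3 - <<'E'
from h import *
for i in range(3):
    to(.583,.1685,.090,13); grab('side','side5')
E
```

```text
clock 6.15 pos [584.2 168.2 102.4] yaw 13.07 tilt 0.32 F [-0.  -1.1 -4.6] M [-0.02 -0.04  0.02] w 25.9 q [0.08 0.6  1.33 0.   1.22 1.43]
need dx dy dz [-1.1 -0.5 12.4] roll 0.001
clock 6.2 pos [584.3 168.3 102.5] yaw 13.07 tilt 0.3 F [ 0.4  0.1 -4.6] M [-0.    0.02  0.06] w 25.4 q [0.08 0.6  1.33 0.   1.22 1.43]
need dx dy dz [-1.2 -0.5 12.5] roll 0.001
clock 6.25 pos [584.2 168.3 102.3] yaw 13.07 tilt 0.32 F [-0.9  0.1 -3.6] M [-0.03 -0.01  0.05] w 25.1 q [0.08 0.6  1.33 0.   1.22 1.43]
need dx dy dz [-1.1 -0.4 12.4] roll 0.001
```

{"method": "drive_tool", "body": {
  "series": [
    {"dx": -1,"dy": -0.5,"dz": 5,"roll": 0,"grip": 5},
    {"dx": -1,"dy": -0.5,"dz": 10,"roll": 0,"grip": 5},
    {"dx": -1,"dy": -0.5,"dz": 12,"roll": 0,"grip": 5},
    {"dx": -1,"dy": -0.5,"dz": 12,"roll": 0,"grip": 5}
  ]
}}

```text
clock: 6.7
tool_pos: [0.5827, 0.1686, 0.0895]
tool_rot: [-3.118, -0.357, 0.009]
wrist_force: [-0.2, 0.7, -4.0]
gripper_width: 0.0252
```

{"method": "drive_tool", "body": {
  "series": [
    {"dx": 0,"dy": 0,"dz": 2,"roll": 0,"grip": 5},
    {"dx": 0,"dy": 0,"dz": 3,"roll": 0,"grip": 5},
    {"dx": 0,"dy": 0,"dz": 3,"roll": 0,"grip": 5}
  ]
}}

```text
clock: 7.0
tool_pos: [0.5826, 0.1686, 0.0864]
tool_rot: [-3.118, -0.357, 0.01]
wrist_force: [-0.3, 0.2, -3.7]
gripper_width: 0.0254
```

{"method": "drive_tool", "body": {
  "series": [
    {"dx": 0,"dy": 0,"dz": 2,"roll": 0,"grip": 5},
    {"dx": 0,"dy": 0,"dz": 3,"roll": 0,"grip": 5},
    {"dx": 0,"dy": 0,"dz": 3,"roll": 0,"grip": 5}
  ]
}}

```text
clock: 7.3
tool_pos: [0.5825, 0.1686, 0.0832]
tool_rot: [-3.118, -0.357, 0.01]
wrist_force: [0.6, -0.2, -4.0]
gripper_width: 0.0253
```

{"method": "drive_tool", "body": {
  "series": [
    {"dx": 0,"dy": 0,"dz": 1,"roll": 0,"grip": 5},
    {"dx": 0,"dy": 0,"dz": 1.5,"roll": 0,"grip": 5},
    {"dx": 0,"dy": 0,"dz": 1.5,"roll": 0,"grip": 5}
  ]
}}

```text
clock: 7.6
tool_pos: [0.5825, 0.1686, 0.0816]
tool_rot: [-3.118, -0.357, 0.01]
wrist_force: [-0.9, 0.2, -3.6]
gripper_width: 0.0258
```

```bash
python3 - <<'E'
from h import *
f=grab('side','side6')
a=cv2.imread('pics/side6.png');cv2.imwrite('pics/s6a.png',cv2.resize(a[90:190,200:330],None,fx=6,fy=6,interpolation=cv2.INTER_CUBIC))
to(.583,.1685,.078,13)
E
```

```text
clock 7.65 pos [582.5 168.6  81.7] yaw 13.08 tilt 0.42 F [-0.4 -0.4 -4.7] M [-0.06 -0.03  0.02] w 25.2 q [0.09 0.63 1.35 0.   1.17 1.43]
need dx dy dz [0.5 0.3 3.7] roll 0.001
```

```bash
sleep 1
```

```text
(no output)
```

View pics/s6a.png

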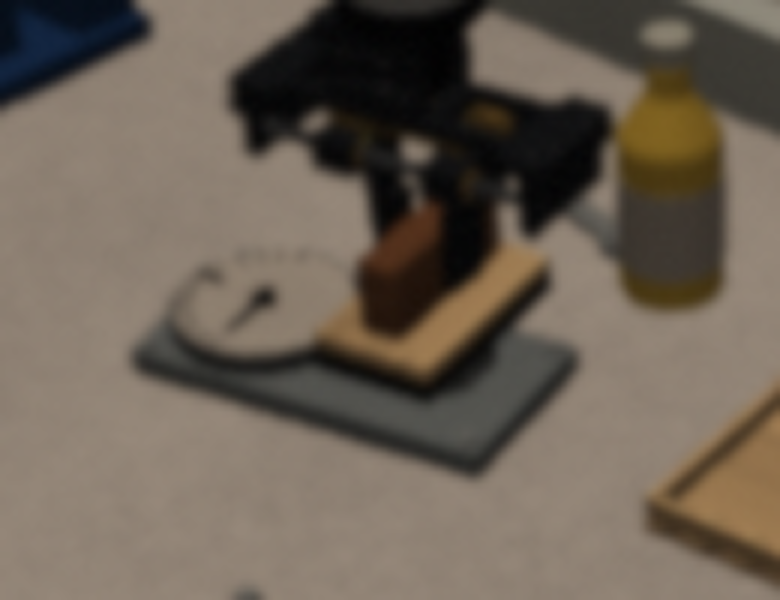

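The block is just above the collar at (430,350) and the hand is still at 0. I'll carry on in small steps.

{"method": "drive_tool", "body": {
  "series": [
    {"dx": 0,"dy": 0,"dz": 1,"roll": 0,"grip": 5},
    {"dx": 0,"dy": 0,"dz": 1.5,"roll": 0,"grip": 5},
    {"dx": 0,"dy": 0,"dz": 1.5,"roll": 0,"grip": 5}
  ]
}}

```text
clock: 7.95
tool_pos: [0.5826, 0.1686, 0.0803]
tool_rot: [-3.118, -0.357, 0.01]
wrist_force: [-0.2, 0.7, -2.8]
gripper_width: 0.0256
```

{"method": "drive_tool", "body": {
  "series": [
    {"dx": 0,"dy": 0,"dz": 1,"roll": 0,"grip": 5},
    {"dx": 0,"dy": 0,"dz": 1,"roll": 0,"grip": 5}
  ]
}}

```text
clock: 8.15
tool_pos: [0.5826, 0.1686, 0.0793]
tool_rot: [-3.118, -0.357, 0.009]
wrist_force: [-0.8, 0.3, -2.5]
gripper_width: 0.0256
```

{"method": "drive_tool", "body": {
  "series": [
    {"dx": 0,"dy": 0,"dz": 1,"roll": 0,"grip": 5},
    {"dx": 0,"dy": 0,"dz": 1,"roll": 0,"grip": 5}
  ]
}}

```text
clock: 8.35
tool_pos: [0.5826, 0.1686, 0.0782]
tool_rot: [-3.118, -0.357, 0.009]
wrist_force: [-0.4, -0.0, -2.2]
gripper_width: 0.0254
```

{"method": "drive_tool", "body": {
  "series": [
    {"dx": 0,"dy": 0,"dz": 0.8,"roll": 0,"grip": 5},
    {"dx": 0,"dy": 0,"dz": 0.8,"roll": 0,"grip": 5}
  ]
}}

```text
clock: 8.55
tool_pos: [0.5826, 0.1686, 0.0774]
tool_rot: [-3.118, -0.357, 0.009]
wrist_force: [-0.8, 0.1, -2.0]
gripper_width: 0.0256
```

{"method": "drive_tool", "body": {
  "series": [
    {"dx": 0,"dy": 0,"dz": 0.8,"roll": 0,"grip": 5},
    {"dx": 0,"dy": 0,"dz": 0.8,"roll": 0,"grip": 5}
  ]
}}

```text
clock: 8.75
tool_pos: [0.5826, 0.1686, 0.0766]
tool_rot: [-3.118, -0.357, 0.009]
wrist_force: [-1.1, 0.5, -1.3]
gripper_width: 0.0253
```

{"method": "drive_tool", "body": {
  "series": [
    {"dx": 0,"dy": 0,"dz": 0.8,"roll": 0,"grip": 5},
    {"dx": 0,"dy": 0,"dz": 0.8,"roll": 0,"grip": 5}
  ]
}}

```text
clock: 8.95
tool_pos: [0.5826, 0.1686, 0.0757]
tool_rot: [-3.118, -0.357, 0.009]
wrist_force: [-0.4, -0.3, -1.5]
gripper_width: 0.0256
```

{"method": "drive_tool", "body": {
  "series": [
    {"dx": 0,"dy": 0,"dz": 0.8,"roll": 0,"grip": 5},
    {"dx": 0,"dy": 0,"dz": 0.8,"roll": 0,"grip": 5}
  ]
}}

```text
clock: 9.15
tool_pos: [0.5826, 0.1686, 0.0752]
tool_rot: [-3.118, -0.357, 0.009]
wrist_force: [-1.4, -1.0, 2.4]
gripper_width: 0.0255
```

{"method": "drive_tool", "body": {
  "series": [
    {"dx": 0,"dy": 0,"dz": 0.8,"roll": 0,"grip": 5},
    {"dx": 0,"dy": 0,"dz": 0.8,"roll": 0,"grip": 5}
  ]
}}

```text
clock: 9.35
tool_pos: [0.5826, 0.1686, 0.0749]
tool_rot: [-3.118, -0.357, 0.008]
wrist_force: [-3.7, 0.1, 5.7]
gripper_width: 0.0254
```

```bash
python3 - <<'E'
from h import *
f=grab('side','side7')
a=cv2.imread('pics/side7.png');cv2.imwrite('pics/s7a.png',cv2.resize(a[110:180,215:305],None,fx=8,fy=8,interpolation=cv2.INTER_CUBIC))
to(.583,.1685,.074,13)
E
```

```text
clock 9.4 pos [582.6 168.6  74.9] yaw 13.08 tilt 0.36 F [-3.8 -0.1  4.3] M [-0.13  0.49 -0.01] w 25.6 q [0.09 0.63 1.36 0.   1.15 1.43]
need dx dy dz [0.4 0.2 0.9] roll 0.001
```

```bash
sleep 1
```

```text
(no output)
```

View pics/s7a.png

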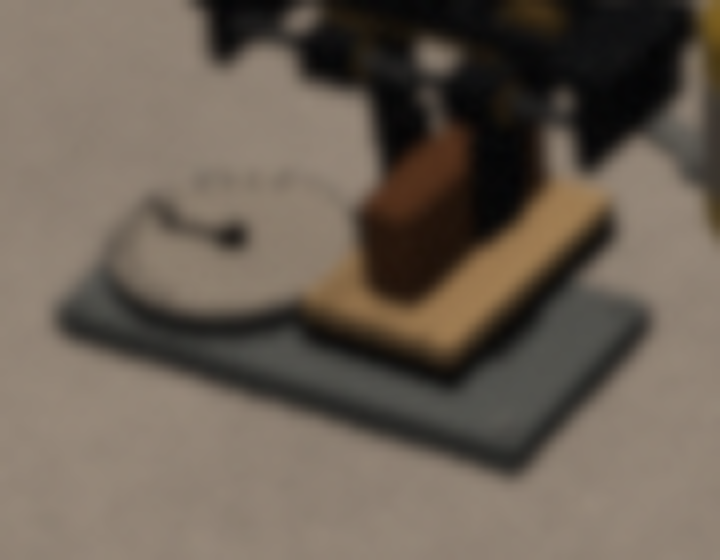

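The sole has reached the collar with about 9 N on it, and the hand is near the thick mark. I'll press on towards 15 N.

{"method": "drive_tool", "body": {
  "series": [
    {"dx": -0.3,"dy": 0,"dz": 0.8,"roll": 0,"grip": 5},
    {"dx": -0.3,"dy": 0,"dz": 0.9,"roll": 0,"grip": 5}
  ]
}}

```text
clock: 9.6
tool_pos: [0.5825, 0.1686, 0.0748]
tool_rot: [-3.118, -0.357, 0.006]
wrist_force: [-2.6, -0.5, 6.6]
gripper_width: 0.0258
```

```bash
python3 - <<'E'
from h import *
to(.583,.1685,.074,13)
E
```

```text
clock 9.6 pos [582.5 168.6  74.8] yaw 13.08 tilt 0.3 F [-2.6 -0.5  6.6] M [-0.07  0.44  0.01] w 25.8 q [0.09 0.63 1.36 0.   1.15 1.43]
need dx dy dz [0.4 0.2 0.8] roll 0.001
```

{"method": "drive_tool", "body": {
  "series": [
    {"dx": -0.3,"dy": 0,"dz": 1.1,"roll": 0,"grip": 5},
    {"dx": -0.3,"dy": 0,"dz": 1.2,"roll": 0,"grip": 5}
  ]
}}

```text
clock: 9.8
tool_pos: [0.5825, 0.1686, 0.0746]
tool_rot: [-3.118, -0.358, 0.004]
wrist_force: [-4.1, -0.4, 9.0]
gripper_width: 0.0255
```

```bash
python3 - <<'E'
from h import *
to(.583,.1685,.074,13)
E
```

```text
clock 9.8 pos [582.5 168.6  74.6] yaw 13.09 tilt 0.24 F [-4.1 -0.4  9. ] M [-0.09  0.57  0.01] w 25.5 q [0.09 0.63 1.36 0.   1.15 1.43]
need dx dy dz [0.4 0.2 0.6] roll 0.002
```

{"method": "drive_tool", "body": {
  "series": [
    {"dx": -0.3,"dy": 0,"dz": 1.3,"roll": 0,"grip": 5},
    {"dx": -0.3,"dy": 0,"dz": 1.3,"roll": 0,"grip": 5},
    {"dx": -0.3,"dy": 0,"dz": 1.3,"roll": 0,"grip": 5}
  ]
}}

```text
clock: 10.1
tool_pos: [0.5825, 0.1686, 0.0745]
tool_rot: [-3.118, -0.358, 0.001]
wrist_force: [-2.7, -0.9, 10.6]
gripper_width: 0.0256
```

{"method": "drive_tool", "body": {
  "series": [
    {"dx": -0.3,"dy": 0,"dz": 1.3,"roll": 0,"grip": 5},
    {"dx": -0.3,"dy": 0,"dz": 1.3,"roll": 0,"grip": 5},
    {"dx": -0.3,"dy": 0,"dz": 1.3,"roll": 0,"grip": 5}
  ]
}}

```text
clock: 10.4
tool_pos: [0.5825, 0.1686, 0.0745]
tool_rot: [-3.118, -0.358, -0.001]
wrist_force: [-4.3, -0.6, 10.4]
gripper_width: 0.0255
```

It's steady at about 15 N (10.5 plus the 4.4 weight), so I'll hold there.

{"method": "drive_tool", "body": {
  "series": [
    {"dx": -0.3,"dy": 0,"dz": 1.3,"roll": 0,"grip": 5},
    {"dx": -0.3,"dy": 0,"dz": 1.3,"roll": 0,"grip": 5},
    {"dx": -0.3,"dy": 0,"dz": 1.3,"roll": 0,"grip": 5},
    {"dx": -0.3,"dy": 0,"dz": 1.3,"roll": 0,"grip": 5},
    {"dx": -0.3,"dy": 0,"dz": 1.3,"roll": 0,"grip": 5},
    {"dx": -0.3,"dy": 0,"dz": 1.3,"roll": 0,"grip": 5},
    {"dx": -0.3,"dy": 0,"dz": 1.3,"roll": 0,"grip": 5}
  ]
}}

```text
clock: 11.1
tool_pos: [0.5825, 0.1686, 0.0745]
tool_rot: [-3.118, -0.358, -0.004]
wrist_force: [-4.3, -0.8, 10.9]
gripper_width: 0.0257
```

{"method": "drive_tool", "body": {
  "series": [
    {"dx": -0.3,"dy": 0,"dz": 1.4,"roll": 0,"grip": 5},
    {"dx": -0.3,"dy": 0,"dz": 1.4,"roll": 0,"grip": 5},
    {"dx": -0.3,"dy": 0,"dz": 1.4,"roll": 0,"grip": 5},
    {"dx": -0.3,"dy": 0,"dz": 1.4,"roll": 0,"grip": 5},
    {"dx": -0.3,"dy": 0,"dz": 1.4,"roll": 0,"grip": 5},
    {"dx": -0.3,"dy": 0,"dz": 1.4,"roll": 0,"grip": 5}
  ]
}}

```text
clock: 11.7
tool_pos: [0.5825, 0.1687, 0.0745]
tool_rot: [-3.118, -0.358, -0.006]
wrist_force: [-4.3, -1.1, 10.9]
gripper_width: 0.0255
```

```bash
python3 - <<'E'
from h import *
f=grab('side','side8')
a=cv2.imread('pics/side8.png');cv2.imwrite('pics/s8a.png',cv2.resize(a[110:180,215:305],None,fx=8,fy=8,interpolation=cv2.INTER_CUBIC))
to(.583,.1685,.074,13)
E
```

```text
clock 11.75 pos [582.5 168.6  74.5] yaw 13.11 tilt 0.28 F [-3.8 -0.7 10.7] M [-0.1   0.8   0.01] w 25.5 q [0.09 0.63 1.37 0.   1.14 1.43]
need dx dy dz [0.4 0.3 0.5] roll 0.002
```

```bash
sleep 1
```

```text
(no output)
```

View pics/s8a.png

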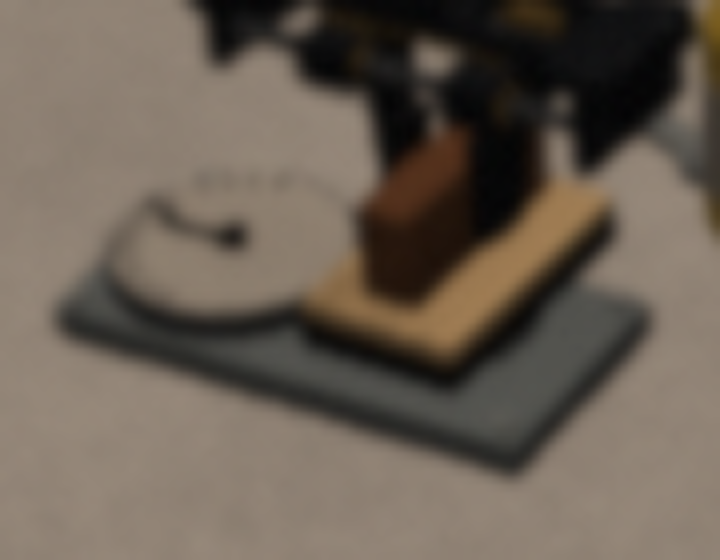

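{"method": "drive_tool", "body": {
  "series": [
    {"dx": 0,"dy": 0,"dz": -5,"roll": 0,"grip": 5},
    {"dx": 0,"dy": 0,"dz": -20,"roll": 0,"grip": 5},
    {"dx": 0,"dy": 0,"dz": -45,"roll": 0,"grip": 5},
    {"dx": 0,"dy": 0,"dz": -80,"roll": 0,"grip": 5},
    {"dx": -5,"dy": 15,"dz": -95,"roll": 0,"grip": 5},
    {"dx": -20,"dy": 50,"dz": -100,"roll": 0,"grip": 5},
    {"dx": -40,"dy": 90,"dz": -100,"roll": 0,"grip": 5},
    {"dx": -60,"dy": 130,"dz": -100,"roll": 0,"grip": 5}
  ]
}}

```text
clock: 12.55
tool_pos: [0.5522, 0.0261, 0.1731]
tool_rot: [-3.118, -0.359, -0.004]
wrist_force: [1.3, -0.6, -3.6]
gripper_width: 0.0257
```

{"method": "drive_tool", "body": {
  "series": [
    {"dx": -15,"dy": 40,"dz": 0,"roll": 0,"grip": 5},
    {"dx": -30,"dy": 80,"dz": 0,"roll": 0,"grip": 5},
    {"dx": -45,"dy": 120,"dz": 0,"roll": 0,"grip": 5},
    {"dx": -60,"dy": 150,"dz": 0,"roll": 0,"grip": 5},
    {"dx": -60,"dy": 150,"dz": 0,"roll": 0,"grip": 5}
  ]
}}

```text
clock: 13.05
tool_pos: [0.5265, -0.1378, 0.1715]
tool_rot: [-3.119, -0.351, -0.002]
wrist_force: [0.5, -0.1, -4.0]
gripper_width: 0.0259
```

```bash
python3 - <<'E'
from h import *
f=grab('top','top9');g=grab('side','side9')
a=cv2.imread('pics/top9.png');cv2.imwrite('pics/t9a.png',cv2.resize(a[140:186,157:210],None,fx=12,fy=12,interpolation=cv2.INTER_CUBIC));cv2.imwrite('pics/t9b.png',cv2.resize(a[60:260,140:460],None,fx=2.5,fy=2.5,interpolation=cv2.INTER_CUBIC))
to(.479,-.366,.154,-83)
to(.653,-.079,.154,-83)
E
```

```text
clock 13.15 pos [ 527.2 -134.3  171.7] yaw 13.02 tilt 0.25 F [-0.2  0.8 -4.2] M [ 0.01 -0.01  0.01] w 25.7 q [-0.47  0.43  1.43  0.    1.29  0.87]
need dx dy dz [-99.2 215.   16.7] roll 1.676
clock 13.15 pos [ 527.2 -134.3  171.7] yaw 13.02 tilt 0.25 F [-0.2  0.8 -4.2] M [ 0.01 -0.01  0.01] w 25.7 q [-0.47  0.43  1.43  0.    1.29  0.87]
need dx dy dz [135.  -25.4  18.1] roll 1.676
```

```bash
sleep 1
```

```text
(no output)
```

View pics/t9a.png

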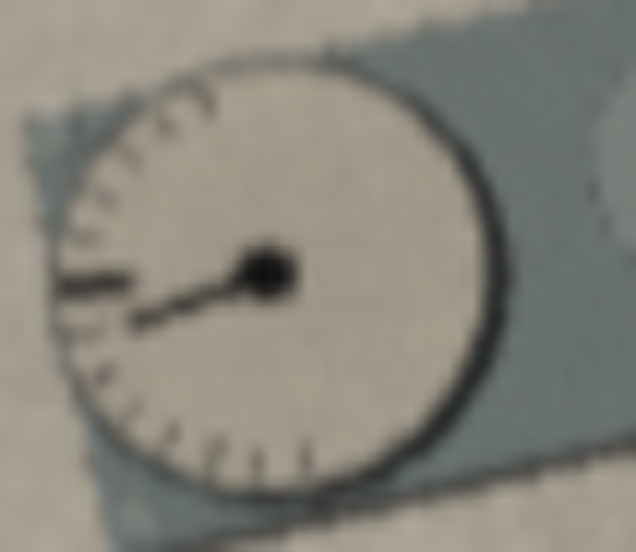

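View pics/t9b.png

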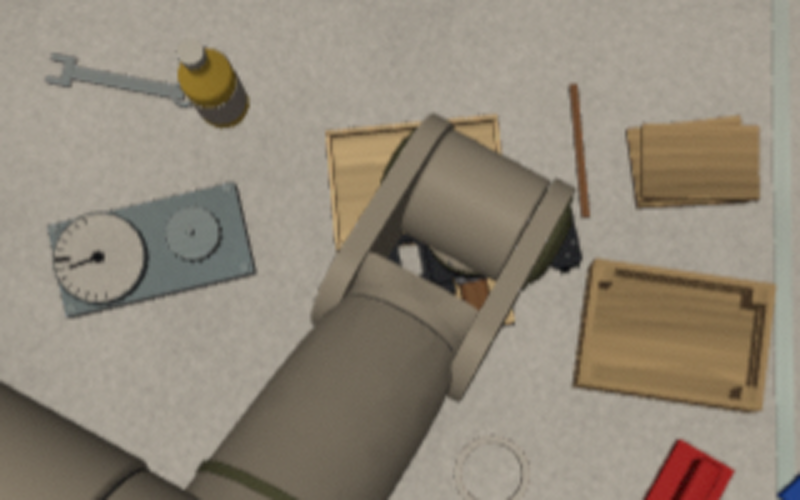

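The hand stops about one fine mark (roughly 0.27 rad) short of the thick mark, so it reads about 1.5. The hand tip is at (130,322) and the mark at (95,285), and the rotation is clockwise. That means the rubber is soft and the block goes in the tray.

```bash
python3 - <<'E'
from h import *
f=load('top9')
def px(X,Y,sc,ou,ov):return ((X+.5)/sc-.5+ou,(Y+.5)/sc-.5+ov)
z=lambda X,Y:onz(f,*px(X,Y,12,157,140),.03)[:2]
c=z(267,273)
for n,p in(('hand',z(130,322)),('mark',z(95,285)),('zero mark',z(307,455)),('end mark',z(205,100))):
    d=p-c;print(n,round(np.degrees(np.arctan2(d[1],d[0])),1))
t=load('top1');s=load('side1')
A=[(326,32),(497,16),(510,133),(338,150)]
B=[None,(373,147),None,None]
ps=[onz(t,*px(a,b,2.5,140,100),.022) for a,b in A]
print(np.round(np.array(ps)*1000,1),np.mean(ps,0))
# L(near-left)=side(302,208) -> which is near -x,+y ; back=(373,147) = +x+y; right=(525,210)= +x -y
for a,b in(((338,150),(302,208)),((326,32),(373,147)),((497,16),(525,210)),((510,133),(462,268))):
    P,e=tri(t,px(*a,2.5,140,100),s,px(*b,2.8,200,100));print(np.round(P*1000,1),round(e*1000,1))
to(.653,-.0785,.12,95.5)
E
```

```text
hand 111.6
mark 95.4
zero mark -164.5
end mark 22.6
[[ 709.1   27.6   22. ]
 [ 732.4 -168.2   22. ]
 [ 595.9 -185.5   22. ]
 [ 571.9    9.1   22. ]] [ 0.6523383  -0.07926851  0.022     ]
[572.8   9.8  16.8] 0.5
[712.   28.6  13.3] 0.2
[ 735.5 -167.9   10.7] 2.1
[ 595.1 -185.8   28.7] 1.8
clock 13.15 pos [ 527.2 -134.3  171.7] yaw 13.02 tilt 0.25 F [-0.2  0.8 -4.2] M [ 0.01 -0.01  0.01] w 25.7 q [-0.47  0.43  1.43  0.    1.29  0.87]
need dx dy dz [135.1 -25.8  52.1] roll -1.439
```

{"method": "drive_tool", "body": {
  "series": [
    {"dx": 17,"dy": -3,"dz": 0,"roll": -0.15,"grip": 5},
    {"dx": 34,"dy": -6,"dz": 0,"roll": -0.29,"grip": 5},
    {"dx": 51,"dy": -9,"dz": 0,"roll": -0.44,"grip": 5},
    {"dx": 68,"dy": -12,"dz": 5,"roll": -0.58,"grip": 5},
    {"dx": 85,"dy": -15,"dz": 10,"roll": -0.73,"grip": 5},
    {"dx": 102,"dy": -18,"dz": 20,"roll": -0.87,"grip": 5},
    {"dx": 119,"dy": -22,"dz": 30,"roll": -1.02,"grip": 5},
    {"dx": 135,"dy": -26,"dz": 40,"roll": -1.16,"grip": 5}
  ]
}}

```text
clock: 13.95
tool_pos: [0.6533, -0.0764, 0.1311]
tool_rot: [-2.405, -2.016, -0.005]
wrist_force: [0.6, -0.2, -3.3]
gripper_width: 0.0254
```

{"method": "drive_tool", "body": {
  "series": [
    {"dx": 0,"dy": 0,"dz": 0,"roll": -0.14,"grip": 5},
    {"dx": 0,"dy": 0,"dz": 0,"roll": -0.28,"grip": 5},
    {"dx": 0,"dy": 0,"dz": 0,"roll": -0.28,"grip": 5}
  ]
}}

```text
clock: 14.25
tool_pos: [0.6532, -0.0749, 0.1303]
tool_rot: [-2.096, -2.334, -0.005]
wrist_force: [1.0, -0.1, -3.8]
gripper_width: 0.0256
```

```bash
python3 - <<'E'
from h import *
f=grab('side','side10');g=grab('top','top10')
a=cv2.imread('pics/side10.png');cv2.imwrite('pics/s10a.png',cv2.resize(a[100:220,260:420],None,fx=5,fy=5,interpolation=cv2.INTER_CUBIC))
to(.653,-.079,.0394,96.9)
E
```

```text
clock 14.35 pos [653.2 -75.6 130.8] yaw 95.83 tilt 0.29 F [ 0.2  0.1 -4.2] M [-0.06 -0.09  0.03] w 25.7 q [-0.3   0.65  1.13  0.    1.36 -0.4 ]
need dx dy dz [-3.9 -0.6 91.4] roll -0.019
```

```bash
sleep 1
```

```text
(no output)
```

View pics/s10a.png

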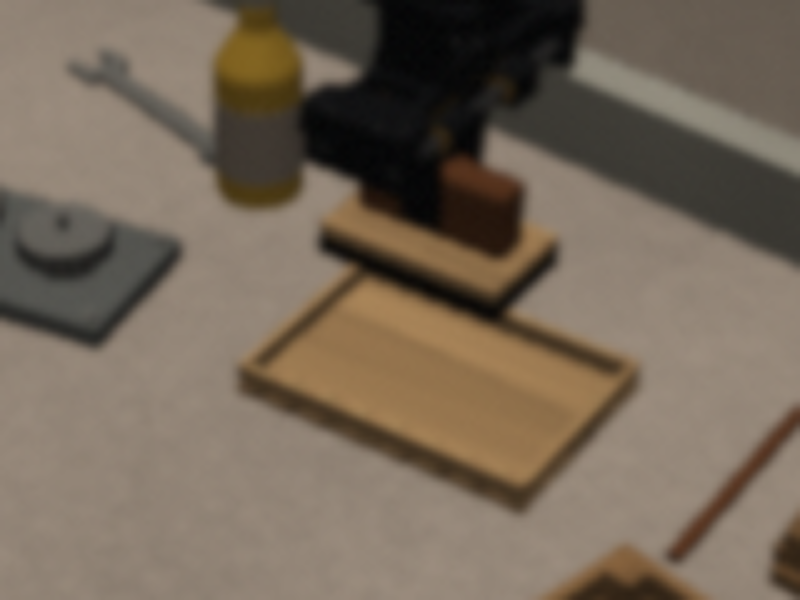

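The block is above the tray and lined up with its long side. I'll lower it.

{"method": "drive_tool", "body": {
  "series": [
    {"dx": -4,"dy": -0.5,"dz": 25,"roll": -0.02,"grip": 5},
    {"dx": -4,"dy": -0.5,"dz": 50,"roll": -0.02,"grip": 5},
    {"dx": -4,"dy": -0.5,"dz": 70,"roll": -0.02,"grip": 5},
    {"dx": -4,"dy": -0.5,"dz": 82,"roll": -0.02,"grip": 5},
    {"dx": -4,"dy": -0.5,"dz": 86,"roll": -0.02,"grip": 5},
    {"dx": -4,"dy": -0.5,"dz": 86,"roll": -0.02,"grip": 5}
  ]
}}

```text
clock: 14.95
tool_pos: [0.6532, -0.0791, 0.0449]
tool_rot: [-2.081, -2.349, -0.006]
wrist_force: [-0.3, -0.8, -3.7]
gripper_width: 0.0254
```

{"method": "drive_tool", "body": {
  "series": [
    {"dx": 0,"dy": 0,"dz": 2,"roll": 0,"grip": 5},
    {"dx": 0,"dy": 0,"dz": 3,"roll": 0,"grip": 5},
    {"dx": 0,"dy": 0,"dz": 3,"roll": 0,"grip": 5}
  ]
}}

```text
clock: 15.25
tool_pos: [0.6534, -0.0791, 0.0424]
tool_rot: [-2.082, -2.349, -0.006]
wrist_force: [-0.1, 0.2, -4.1]
gripper_width: 0.0256
```

{"method": "drive_tool", "body": {
  "series": [
    {"dx": 0,"dy": 0,"dz": 1,"roll": 0,"grip": 5},
    {"dx": 0,"dy": 0,"dz": 1,"roll": 0,"grip": 5}
  ]
}}

```text
clock: 15.45
tool_pos: [0.6534, -0.0791, 0.0415]
tool_rot: [-2.082, -2.349, -0.006]
wrist_force: [0.3, 0.1, -4.7]
gripper_width: 0.0256
```

{"method": "drive_tool", "body": {
  "series": [
    {"dx": 0,"dy": 0,"dz": 1,"roll": 0,"grip": 5},
    {"dx": 0,"dy": 0,"dz": 1,"roll": 0,"grip": 5}
  ]
}}

```text
clock: 15.65
tool_pos: [0.6534, -0.0791, 0.0404]
tool_rot: [-2.082, -2.349, -0.006]
wrist_force: [-0.1, -0.2, -4.7]
gripper_width: 0.0254
```

{"method": "drive_tool", "body": {
  "series": [
    {"dx": 0,"dy": 0,"dz": 1,"roll": 0,"grip": 5},
    {"dx": 0,"dy": 0,"dz": 1,"roll": 0,"grip": 5}
  ]
}}

```text
clock: 15.85
tool_pos: [0.6535, -0.0791, 0.0396]
tool_rot: [-2.082, -2.35, -0.006]
wrist_force: [-0.1, 0.4, -3.0]
gripper_width: 0.0256
```

{"method": "drive_tool", "body": {
  "series": [
    {"dx": 0,"dy": 0,"dz": 0.7,"roll": 0,"grip": 5},
    {"dx": 0,"dy": 0,"dz": 0.7,"roll": 0,"grip": 5}
  ]
}}

```text
clock: 16.05
tool_pos: [0.6536, -0.0791, 0.0394]
tool_rot: [-2.082, -2.35, -0.007]
wrist_force: [-0.7, 2.0, 2.2]
gripper_width: 0.0258
```

It's on the tray floor, at the height I expected (39.4). I'll open the jaws slowly, then rise.

{"method": "drive_tool", "body": {
  "series": [
    {"dx": 0,"dy": 0,"dz": 0,"roll": 0,"grip": 30},
    {"dx": 0,"dy": 0,"dz": 0,"roll": 0,"grip": 36},
    {"dx": 0,"dy": 0,"dz": 0,"roll": 0,"grip": 42},
    {"dx": 0,"dy": 0,"dz": 0,"roll": 0,"grip": 48},
    {"dx": 0,"dy": 0,"dz": 0,"roll": 0,"grip": 54},
    {"dx": 0,"dy": 0,"dz": 0,"roll": 0,"grip": 60},
    {"dx": 0,"dy": 0,"dz": 0,"roll": 0,"grip": 60}
  ]
}}

```text
clock: 16.75
tool_pos: [0.6536, -0.0791, 0.0394]
tool_rot: [-2.082, -2.35, -0.007]
wrist_force: [0.2, 0.1, -0.6]
gripper_width: 0.0597
```

{"method": "drive_tool", "body": {
  "series": [
    {"dx": 0,"dy": 0,"dz": -10,"roll": 0,"grip": 60},
    {"dx": 0,"dy": 0,"dz": -40,"roll": 0,"grip": 60},
    {"dx": 0,"dy": 0,"dz": -80,"roll": 0,"grip": 60},
    {"dx": 0,"dy": 0,"dz": -120,"roll": 0,"grip": 60},
    {"dx": 0,"dy": 0,"dz": -150,"roll": 0,"grip": 60},
    {"dx": 0,"dy": 30,"dz": -160,"roll": 0,"grip": 60},
    {"dx": 0,"dy": -30,"dz": -160,"roll": 0,"grip": 60}
  ]
}}

```text
clock: 17.45
tool_pos: [0.6441, -0.0843, 0.1999]
tool_rot: [2.075, 2.346, 0.016]
wrist_force: [-1.4, -1.1, -1.8]
gripper_width: 0.0601
```

```bash
python3 - <<'E'
from h import *
to(.42,.05,.25,96.9)
f=grab('side','side11');g=grab('top','top11')
a=cv2.imread('pics/side11.png');cv2.imwrite('pics/s11a.png',cv2.resize(a[100:220,260:420],None,fx=5,fy=5,interpolation=cv2.INTER_CUBIC))
E
```

```text
clock 17.45 pos [644.1 -84.3 199.9] yaw 97.01 tilt 0.81 F [-1.4 -1.1 -1.8] M [-0.07 -0.06  0.04] w 60.1 q [-0.31  0.58  1.07  0.01  1.48 -0.44]
need dx dy dz [ 160.6 -205.3  -53.1] roll 0.002
```

```bash
sleep 1
```

```text
(no output)
```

View pics/s11a.png

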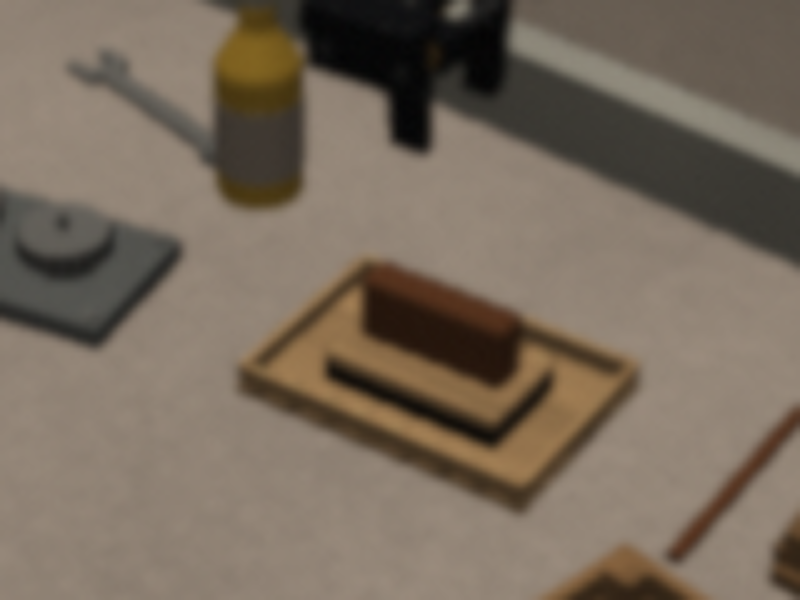

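The block lies flat and centred in the tray, at (440,360) in the crop. I'll move the arm back for a last look from above.

{"method": "drive_tool", "body": {
  "series": [
    {"dx": 20,"dy": -28,"dz": -8,"roll": 0,"grip": 60},
    {"dx": 40,"dy": -56,"dz": -16,"roll": 0,"grip": 60},
    {"dx": 60,"dy": -84,"dz": -24,"roll": 0,"grip": 60},
    {"dx": 80,"dy": -112,"dz": -32,"roll": 0,"grip": 60},
    {"dx": 100,"dy": -140,"dz": -40,"roll": 0,"grip": 60},
    {"dx": 120,"dy": -165,"dz": -50,"roll": 0,"grip": 60},
    {"dx": 140,"dy": -185,"dz": -50,"roll": 0,"grip": 60},
    {"dx": 140,"dy": -185,"dz": -50,"roll": 0,"grip": 60}
  ]
}}

```text
clock: 18.35
tool_pos: [0.4263, 0.0366, 0.2505]
tool_rot: [-2.074, -2.345, -0.0]
wrist_force: [0.3, 0.2, -0.2]
gripper_width: 0.06
```

```bash
python3 - <<'E'
from h import *
g=grab('top','top12')
a=cv2.imread('pics/top12.png');cv2.imwrite('pics/t12a.png',cv2.resize(a[60:260,140:460],None,fx=2.5,fy=2.5,interpolation=cv2.INTER_CUBIC))
b=cv2.imread('pics/top0.png')
for n,(u0,v0,u1,v1) in dict(wrench=(155,75,210,105),glue=(205,75,245,112),pencil=(362,90,380,150),offcuts=(385,100,450,148),crate=(365,160,455,228)).items():
    print(n,np.abs(a[v0:v1,u0:u1].astype(int)-b[v0:v1,u0:u1]).mean().round(2))
E
```

```text
wrench 0.94
glue 1.02
pencil 0.94
offcuts 0.94
crate 0.96
```

```bash
sleep 1
```

```text
(no output)
```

View pics/t12a.png

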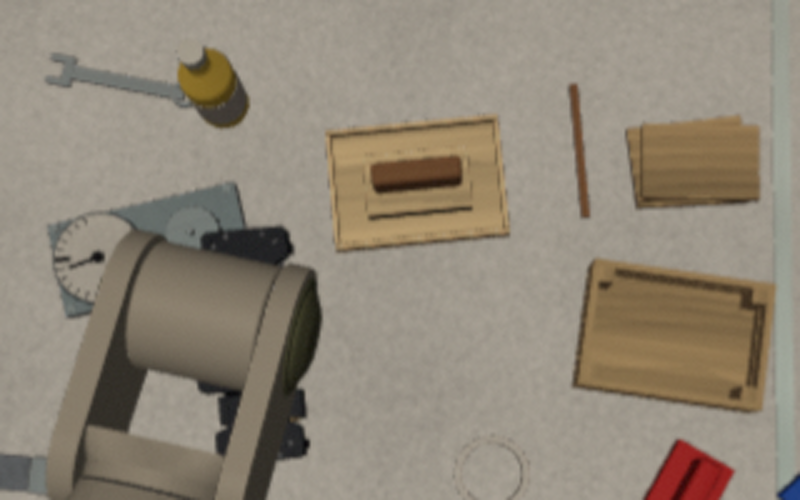

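```bash
python3 -c "
from station import ctrl
print(ctrl.finish_job())"
```

```text
the job is handed in; nothing more can be done
None
```

The block's rubber is still soft, so I put it in the shallow tray and handed the job in at about 18 s; no verdict was reported.

- **Test:** I picked the block up by its handle and pressed the sole onto the collar. I held it there for about 1.6 s at roughly 15 N, and the highest force I read was about 15.5 N.
- **Reading:** in the top view the hand stopped at about 1.45 rad, about one fine mark short of the thick mark at 1.75. It had not moved when I looked again at the end.
- **Placing:** the last pictures show the block flat and centred in the tray, with the gripper clear. The wrench, glue, pencil, offcuts and crate look the same as at the start. The arm hid the cutter and brush from above in the last picture, and I did not compare the tape with its start position.

**Checks that disagreed:**
- Heights worked out from the two camera views came out about 1–6 mm lower than your text says. I therefore set the heights by touch and force: the collar top was at about 42 mm, and the tray floor was where I expected it.
- While I held the press there was a sideways force of about 4 N, and the tool leaned by about 0.3°.

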